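# Snap the band hook onto the training rung

### The arm

A 6-joint arm with a two-finger parallel gripper is mounted at the origin on the work surface. World frame = base frame: x ahead of the robot, y to its left, z up, the work surface at z = 0. Lengths are in m, angles in rad, forces in N, time in s.
With the tool pointing down it reaches from about 0.35 to 0.8 m from the base axis. Payload 7.3 kg.
Tool frame: the origin (TCP) lies midway between the tips of the shut fingers; the grasp point (between the pads) lies 19 mm behind it (robot.grip_depth is the distance from the TCP to the grasp point, in m); z points along the fingers, y is the line along which they close (so a half turn about z gives the same grasp; the last joint's range is limited). The gripper opens to 85 mm and grips with 20 to 120 N. Pads are 22 mm wide; open, the fingers measure 114 mm over their backs; the gripper's body (76 mm by 85 mm) begins 54 mm behind the grasp point. The pads swing forward as they close: fully open they stand 13 mm farther back than shut.
Start: joints at [0.98, 0.342, 1.524, -0, 1.275, -0.146], TCP at [0.226, 0.474, 0.211] pointing down, gripper open.
Joint ranges: [-2.53, 2.53], [-0.77, 2.02], [0.04, 2.7], [-1, 4.14], [0.28, 2.66], [-3.11, 3.11]. Speed limits (rad/s): [2.57, 2.57, 3.14, 3.14, 3.14, 3.14].

### API

Orientations are given as a 3x3 rotation matrix whose columns are the frame's x, y, z axes.
In Python, from cell import robot gives the robot as it stands.
- The arm moves only by the tool send_rows, never from a script. Its argument "plan" is text: rows parted by semicolons, each of 7 numbers parted by spaces: the shift along the tool's x, y, z in mm, then the turn, a rotation vector about the tool's x, y, z in degrees, then the opening, from 0 (shut) to 1 (fully open). A call has 1 to 8 rows; each row is the pose to reach, as a shift and turn from the pose commanded when the call began, along the tool's axes at that moment; what a row does not reach only later rows make up. A row lasts 1/8 s, in which the tool goes at most 62.5 mm and 10.7 degrees, less where a joint would pass 70% of its speed; a pose out of reach is approached as far as the arm can. A call with a gripper value outside its range is refused whole. The fingers move at their own pace and stop on an object; "grip_force" is the grip in N (left out, the last holds). Time passes only in rows, so rows that repeat a pose let the fingers close. It gives the time, the measured TCP pose, the force, the opening and the grip force at its end, in the units of the state.
- robot.read_state(): the state, without advancing time (a new reading comes with each control period).
- robot.grab_frame(name): name is "scene" or "side" or "wrist"; returns a dict with "color" (420x560x3 uint8, blue, green, red), "depth" (420x560 float32, m along the optical axis (not along the pixel's ray), 0 where there is no reading), "fov_y" (degrees; the focal length in pixels is half the picture's height over the tangent of half this angle, whatever the lens; pixels are square), "cx", "cy" (the principal point, pixels), "extrinsics" (4x4, takes a point from world to camera coordinates); the wrist camera has in their place "T_tool_cam" (4x4, takes a point from camera to tool coordinates, whose origin is the TCP and whose axes are the flange's). Camera axes: x right, y down, z forward; pixel columns grow to the right and rows downward; lengths in m; the calibration is good to about 2 mm. A picture is of the moment at which its call begins: read the wrist's pose just before it.
- robot.sign_off(): hands the job in; it is judged then, once.
The state is a dict: "clock": time; "joint_pos": joint angles; "qd": joint speeds; "effort": joint torques, N m; "eef_pos": TCP position; "tcp_rot": TCP orientation; "contact_force": force on the tool from outside, world axes, zero at the start; "moment": the same for the moment, N m; "grip_width": finger opening in m; "grasp_force": force on a finger pad.
Only numpy, scipy, OpenCV 4.12 (cv2) and the standard library are available. Lean on these libraries where they do the work, as an engineer would, in place of code of your own. Each camera call takes 0.05 s, during which the arm holds its last target. There are 200 camera calls.

### The job

Take the snap hook with the red grip and push it mouth-down onto the wooden rung of the small stand, between the two red bands, until its sprung gate has swung open and flicked shut under the rung. Then, still holding it, pull it straight up with a gentle steady pull of about 8 N to feel that the gate holds it, set it back down until it rests on the rung, and let go. The rung's height is set by hand and is not known exactly, so go by feel, never use more than 25 N, and leave everything else where it is.

Things in the scene. Friction and masses are not known exactly. Their poses are not given: they have to be found in the camera images.
- hook: the loose snap hook, 0.13 to 0.21 kg, standing upright on its two legs, mouth down. Origin: centre of its underside (leg ends); z up, x across the mouth, from the hinge leg (-x) to the other leg (+x), y the direction in which the rung will lie. 118 mm tall, legs 40 mm over all in x (47 at the feet), shoulders 60 mm, 30 mm thick in y, aluminium. It works equally well turned by half a turn.
- hook_grip (a point): middle of the hook's red grip block, 98 mm above its leg ends. The block is 26 mm in x, 30 mm in y and 38 mm tall (80 to 118 mm above the leg ends). Grip it from above, fingers closing along the hook's x, fingertips down on the two shoulders (17 mm ledges, 80 mm up) so that it cannot pivot when pushed. Hold it firmly (40 N).
- hook_crown (a point): middle of the flat end (crown) of the hook's gap, 68 mm above its leg ends. The gap between the legs is 24 mm wide (x), open along y, and flares over its lowest 12 mm to 36 mm. A dark wire eye sticks out 16 mm from the +x leg, 36 to 58 mm above the leg ends.
- gate_pin (a point): hinge of the brass gate, at x = -15.5 mm, z = 14 mm of the hook. The gate is 4 mm thick and 26 mm long; shut, it lies level across the gap. A bar pushed in swings it up; it then rubs on the bar's side and holds the hook up by friction until the bar's underside has passed its tip: it flicks shut only in the last 3 to 4 mm before the bar's top meets the crown.
- gate: the hook's sprung brass gate; origin on its hinge (gate_pin). Its x runs along the flap to its tip. Shut, its axes are parallel to the hook's; it opens only inwards, its tip swinging up, to 1.65 rad. A bar entering the mouth needs about 2 to 8 N to swing it open and slide past. Once it has shut below the rung, the hook can be lifted about 28 mm before the gate meets the rung's underside and holds.
- stand: the fixed rung stand: plywood base 130 mm (x) by 260 mm (y) by 18 mm, origin at the centre of its underside, z up. Two steel posts 18 mm thick at y = +-100 mm, 153 mm tall, carry a level wooden rung along y, over x = 0, in black clamps 30 mm thick. The rung is 20 mm wide (x), 24 mm tall, with a rounded top; red bands 10 mm wide at y = +-55 mm.
- rung_mid (a point): point of the stand over the middle of the base, 112 mm above the table: the rung's top at its MIDDLE setting. The rung is set by hand, so its true top lies anywhere within 14 mm above or below this point (98 to 126 mm); that is NOT in any measured pose and must be felt or seen. The rung does not move under the allowed forces.
- plainhook: bystander: a like hook with a blue grip and no gate, standing on the table; same outer sizes. Leave it alone.
- carafe1: bystander: glass carafe, 104 mm wide, 215 mm tall, origin at its foot
- carafe2: bystander: glass carafe, 104 mm wide, 215 mm tall, origin at its foot
- glass: bystander: stemmed wine glass on the table, 68 mm wide, 165 mm tall, origin at its foot
- dumbbell: bystander: small black 1 kg dumbbell, 175 mm long in its y, 52 mm tall, origin under its centre
- collar: bystander: steel bar collar, ring 56 mm wide, 22 mm tall, origin under its centre

How it is judged:
By the outcome, as a careful person would: the job done as asked, in the order asked, and still so for the second after the job is handed in, with the robot touching nothing.
It also fails if it takes over 61 s, if anything falls off the work surface, if the arm or the gripper's body presses on something with over 40 N, if the wrist force passes 120 N, or if a joint passes its speed limit or range.

## Working session

There is one attempt and no reset: what is moved stays moved. The work goes in short steps, Python scripts to look and compute and a tool call to move; the robot and the scene stay as the last step left them, time stands still between calls to the robot, and variables do not carry over. Pictures are saved under pics/ and viewed, at most 10 in all, crops included, and the job is handed in when it is done.

Besides the shell and the picture viewer there is one more tool, called after "Emit:" as a command line: name --argument value ..., lists and objects as JSON in quotes. send_rows: Moves the arm, as the interface text tells. Its arguments: {"type":"object","properties":{"plan":{"type":"string"},"grip_force":{"type":"number"}},"required":["plan"]}

```bash
mkdir -p pics; cat > h.py <<'E'
import numpy as np, cv2
from cell import robot
def grab(n):
    s=robot.read_state(); f=robot.grab_frame(n); d=f["depth"]
    fl=210/np.tan(np.radians(f["fov_y"])/2)
    v,u=np.mgrid[:420,:560]
    P=np.stack([(u-f["cx"])*d/fl,(v-f["cy"])*d/fl,d,np.ones_like(d)],-1)
    if "extrinsics" in f: T=np.linalg.inv(f["extrinsics"])
    else:
        W=np.eye(4);W[:3,:3]=s["tcp_rot"];W[:3,3]=s["eef_pos"];T=W@f["T_tool_cam"]
    X=(P@T.T)[...,:3]; X[d==0]=np.nan
    return f["color"],X,T,fl,f
E
python3 - <<'E'
from h import *
a,X,*_=grab("scene");b,Y,*_=grab("side")
cv2.imwrite("pics/scene.png",a);cv2.imwrite("pics/side.png",b);np.savez("f.npz",a=a,X=X,b=b,Y=Y)
s=robot.read_state();print({k:np.round(v,3).tolist() for k,v in s.items()})
for n,c,Z in(("scene",a,X),("side",b,Y)):
    h=cv2.cvtColor(c,cv2.COLOR_BGR2HSV)
    m=(((h[...,0]<8)|(h[...,0]>172))&(h[...,1]>130)&(h[...,2]>60)).astype(np.uint8)
    k,l,st,ce=cv2.connectedComponentsWithStats(m)
    for i in range(1,k):
        if st[i,4]>25: q=Z[l==i];print(n,st[i],np.round(np.nanmedian(q,0),3),np.round(np.nanpercentile(q,5,0),3),np.round(np.nanpercentile(q,95,0),3))
E
```

```text
{'clock': 0.1, 'joint_pos': [0.98, 0.343, 1.525, -0.0, 1.275, -0.146], 'qd': [0.001, -0.002, -0.001, -0.0, -0.0, 0.001], 'effort': [0.002, -43.445, -24.649, -0.0, 0.005, -0.0], 'eef_pos': [0.226, 0.474, 0.21], 'tcp_rot': [[-0.903, 0.43, -0.001], [0.43, 0.903, -0.001], [0.0, -0.001, -1.0]], 'contact_force': [0.223, 1.22, -0.45], 'moment': [0.034, 0.027, 0.064], 'grasp_force': 0.0, 'grip_width': 0.085}
scene [156 293  13  17 158] [ 0.522 -0.371  0.116] [ 0.509 -0.383  0.094] [ 0.534 -0.355  0.121]
side [321 315  22  29 451] [ 0.514 -0.375  0.113] [ 0.504 -0.385  0.088] [ 0.529 -0.36   0.12 ]
```

View pics/scene.png

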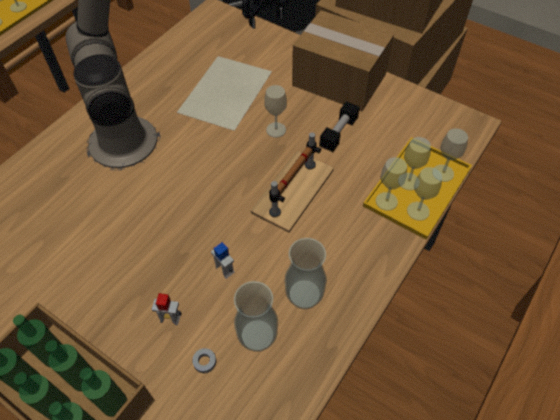

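View pics/side.png

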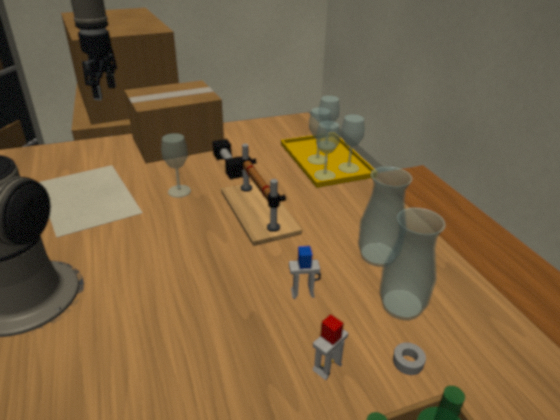

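The scene shows the red hook at (165,305), blue hook at (223,257), stand at (293,180), and carafes at (257,315) and (305,272). The side view shows the red hook at (331,345) with its mouth open to the camera's lower left.

```bash
python3 - <<'E'
from h import *
f=np.load("f.npz")
for n,c,Z in(("scene",f["a"],f["X"]),("side",f["b"],f["Y"])):
    P=Z.reshape(-1,3);C=c.reshape(-1,3)
    # hook
    g=np.hypot(P[:,0]-.52,P[:,1]+.372)<.06
    for lo,hi in((.112,.13),(.07,.09),(.01,.07)):
        q=P[g&(P[:,2]>lo)&(P[:,2]<hi)][:,:2].astype(np.float32)
        if len(q)>5: print(n,"hook",lo,len(q),[np.round(t,3) for t in cv2.minAreaRect(q)], q.mean(0).round(3))
    # stand: rung by colour
    uv=(slice(140,200),slice(275,320)) if n=="scene" else (slice(150,205),slice(235,285))
    hsv=cv2.cvtColor(c,cv2.COLOR_BGR2HSV)[uv].reshape(-1,3);Q=Z[uv].reshape(-1,3)
    m=(Q[:,2]>.09)&(Q[:,2]<.135)&(hsv[:,1]>120)&(hsv[:,2]>50)
    q=Q[m];mu=np.median(q,0);w,V=np.linalg.eigh(np.cov((q-q.mean(0))[:,:2].T));d=V[:,1]
    print(n,"rung",m.sum(),q.mean(0).round(4),"dir",d.round(3),np.degrees(np.arctan2(d[1],d[0])).round(1),"z pct",np.percentile(q[:,2],[5,50,90,97]).round(4))
    # base
    r=np.hypot(P[:,0]-mu[0],P[:,1]-mu[1])<.17
    q=P[r&(P[:,2]>.013)&(P[:,2]<.024)][:,:2].astype(np.float32)
    print("base",len(q),cv2.minAreaRect(q))
    q=P[r&(P[:,2]>.14)&(P[:,2]<.165)];print("posts",[q[(q-mu)[:,:2]@d*s>0].mean(0).round(4) for s in(1,-1)])
    for nm,lo,hi in(("blue",100,130),):
        h=cv2.cvtColor(c,cv2.COLOR_BGR2HSV);b=(h[...,0]>lo)&(h[...,0]<hi)&(h[...,1]>150)&(Z[...,2]>.08)&(Z[...,2]<.14);print(nm,np.nanmedian(Z[b],0).round(3))
E
python3 - <<'E'
import sys;sys.path.insert(0,'.')
import numpy as np,cv2
f=np.load("f.npz")
a=cv2.resize(f["a"][120:240,230:370],None,fx=4,fy=4,interpolation=2)[:480,:560]
b=cv2.resize(f["b"][300:390,290:370],None,fx=3,fy=3,interpolation=2)
o=np.zeros((480,800,3),np.uint8);o[:,:560]=a;o[:270,560:]=b
cv2.imwrite("pics/crop.png",o)
E
```

```text
scene hook 0.112 129 [array([ 0.52 , -0.368]), array([0.027, 0.029]), np.float64(19.933)] [ 0.521 -0.368]
scene hook 0.07 199 [array([ 0.52 , -0.369]), array([0.063, 0.032]), np.float64(27.222)] [ 0.527 -0.369]
scene hook 0.01 169 [array([ 0.517, -0.379]), array([0.087, 0.034]), np.float64(47.43)] [ 0.528 -0.372]
scene rung 426 [0.5591 0.1391 0.1072] dir [-0.047  0.999] 92.7 z pct [0.0955 0.1083 0.1125 0.1145]
base 2319 ((0.5561034679412842, 0.13688944280147552), (0.13151304423809052, 0.2624064087867737), 2.982516288757324)
posts [array([0.5519, 0.2343, 0.1497]), array([0.562 , 0.036 , 0.1501])]
blue [ 0.554 -0.184  0.116]
side hook 0.112 260 [array([ 0.519, -0.37 ]), array([0.027, 0.03 ]), np.float64(25.739)] [ 0.518 -0.371]
side hook 0.07 393 [array([ 0.519, -0.369]), array([0.062, 0.03 ]), np.float64(25.368)] [ 0.511 -0.378]
side hook 0.01 488 [array([ 0.517, -0.376]), array([0.055, 0.028]), np.float64(2.859)] [ 0.517 -0.376]
side rung 446 [0.5525 0.1372 0.1066] dir [-0.031  1.   ] 91.8 z pct [0.0927 0.1088 0.1135 0.1151]
base 2240 ((0.554975688457489, 0.13507767021656036), (0.1308402270078659, 0.2663404643535614), 2.703718662261963)
posts [array([0.5487, 0.2326, 0.1488]), array([0.5586, 0.0321, 0.1493])]
blue [ 0.544 -0.193  0.112]
```

View pics/crop.png

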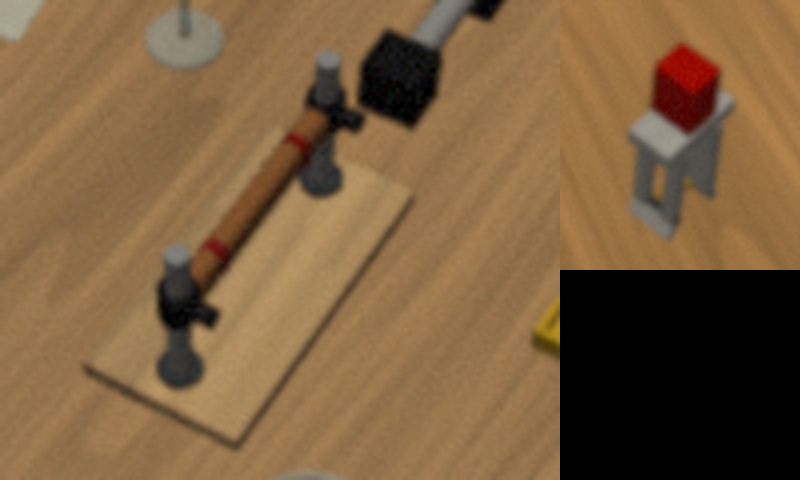

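The crop shows the rung with bands at (297,143) and (215,250), running straight, and the hook's shoulders with the gate's brass visible at (660,187).

```bash
cat >> h.py <<'E'
from scipy.spatial.transform import Rotation as Ro
def go(p,yawdeg):
    "tool shift (mm) and rotvec (deg) to put TCP at p pointing down with tool y at yawdeg"
    s=robot.read_state();R=s["tcp_rot"]
    a=np.radians(yawdeg);y=np.array([np.cos(a),np.sin(a),0]);z=np.array([0,0,-1.]);x=np.cross(y,z)
    G=np.stack([x,y,z],1)
    print("shift",((np.array(p)-s["eef_pos"])@R*1000).round(1),"turn",np.degrees(Ro.from_matrix(R.T@G).as_rotvec()).round(2))
E
python3 - <<'E'
from h import *
f=np.load("f.npz");X=f["X"];Y=f["Y"]
for n,s in(("glass",(X,slice(88,136),slice(263,288))),("car1",(X,slice(285,350),slice(236,278))),("car2",(X,slice(241,306),slice(286,327))),("collar",(X,slice(350,372),slice(193,217)))):
    q=s[0][s[1],s[2]].reshape(-1,3);q=q[q[:,2]>.01];print(n,np.nanpercentile(q,5,0).round(3),np.nanmedian(q,0).round(3),np.nanpercentile(q,95,0).round(3))
go([.5195,-.369,.21],25.5)
go([.5195,-.369,.25],25.5)
E
```

```text
glass [0.357 0.278 0.034] [0.386 0.295 0.145] [0.408 0.322 0.167]
car1 [ 0.69  -0.328  0.046] [ 0.735 -0.288  0.133] [ 0.775 -0.241  0.213]
car2 [ 0.729 -0.171  0.055] [ 0.769 -0.139  0.138] [ 0.809 -0.083  0.213]
collar [ 0.639 -0.429  0.014] [ 0.664 -0.407  0.021] [ 0.687 -0.383  0.025]
shift [-627.8 -634.2    0.9] turn [-8.000e-02  2.000e-02  3.902e+01]
shift [-627.8 -634.3  -39.1] turn [-8.000e-02  2.000e-02  3.902e+01]
```

Emit:
send_rows --plan "-35 -35 -40 0 0 3 1;-75 -75 -40 0 0 6 1;-115 -115 -40 0 0 9 1;-155 -155 -40 0 0 12 1;-195 -195 -40 0 0 15 1;-235 -235 -40 0 0 18 1;-275 -275 -40 0 0 20 1;-315 -315 -40 0 0 20 1" --grip_force 40

```text
clock: 1.1
eef_pos: [0.3749, 0.0523, 0.2508]
tcp_rot: [[-0.701, 0.713, 0.0], [0.713, 0.701, 0.0], [-0.0, 0.0, -1.0]]
contact_force: [1.8, 0.2, -0.0]
grip_width: 0.0856
grasp_force: 0.0
```

```bash
python3 -c "
from h import *
go([.5195,-.369,.25],25.5)"
```

```text
shift [-401.9 -192.     0.8] turn [ 0.02  0.   18.99]
```

Emit:
send_rows --plan "-50 -24 0 0 0 3 1;-100 -48 0 0 0 6 1;-150 -72 0 0 0 9 1;-200 -96 0 0 0 12 1;-250 -120 0 0 0 15 1;-300 -144 0 0 0 18 1;-350 -168 0 0 0 19 1;-400 -192 0 0 0 19 1"

```text
clock: 2.1
eef_pos: [0.5184, -0.3675, 0.2502]
tcp_rot: [[-0.43, 0.903, -0.0], [0.903, 0.43, 0.001], [0.001, -0.0, -1.0]]
contact_force: [-0.1, -0.4, -0.3]
grip_width: 0.0854
grasp_force: 0.0
```

```bash
python3 - <<'E'
from h import *
c,X,T,fl,f=grab("wrist");cv2.imwrite("pics/w1.png",c)
P=X.reshape(-1,3);g=np.hypot(P[:,0]-.52,P[:,1]+.37)<.06
for lo,hi in((.11,.13),(.07,.09)):
    q=P[g&(P[:,2]>lo)&(P[:,2]<hi)];print(len(q),[np.round(t,4) for t in cv2.minAreaRect(q[:,:2].astype(np.float32))],np.median(q[:,2]))
print(f["T_tool_cam"].round(3)); go([.5195,-.369,.25],25.5)
print(robot.read_state()["eef_pos"])
E
```

```text
743 [array([ 0.5167, -0.3676]), array([0.0255, 0.0302]), np.float64(26.0393)] 0.11750740717663904
823 [array([ 0.5169, -0.3673]), array([0.0597, 0.0297]), np.float64(25.4069)] 0.07965521828932809
[[ 0.    -0.949 -0.316  0.081]
 [ 1.     0.    -0.     0.   ]
 [ 0.    -0.316  0.949 -0.163]
 [ 0.     0.     0.     1.   ]]
shift [ 3.9  2.5 -1.9] turn [-0.1   0.07 -0.2 ]
[ 0.51892211 -0.373619    0.24812297]
```

View pics/w1.png

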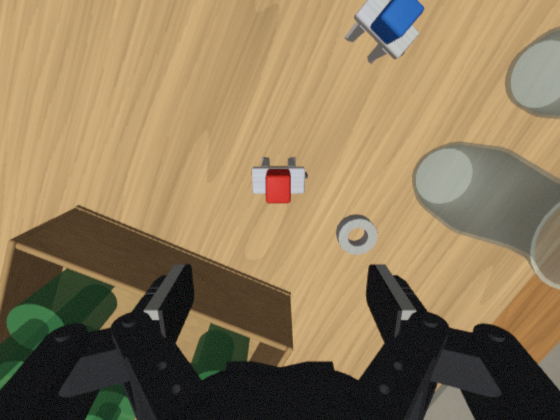

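The wrist view shows the red hook at (278,185), block centred between the shoulders, eye on its right side (304,175); the crate stays clear, about 80 px off. I move lower and measure once more.

Emit:
send_rows --plan "0 0 20 0 0 0 1;0 0 40 0 0 0 1;0 0 50 0 0 0 1;0 0 50 0 0 0 1;0 0 50 0 0 0 1"

```text
clock: 2.78
eef_pos: [0.5186, -0.366, 0.2017]
tcp_rot: [[-0.431, 0.902, 0.001], [0.902, 0.431, -0.001], [-0.001, 0.001, -1.0]]
contact_force: [0.5, 0.2, 0.1]
grip_width: 0.0852
grasp_force: 0.0
```

```bash
python3 - <<'E'
from h import *
print(robot.read_state()["eef_pos"].round(4))
c,X,T,fl,f=grab("wrist")
P=X.reshape(-1,3);g=np.hypot(P[:,0]-.518,P[:,1]+.368)<.06
for lo,hi in((.11,.13),(.07,.09)):
    q=P[g&(P[:,2]>lo)&(P[:,2]<hi)];r=cv2.minAreaRect(q[:,:2].astype(np.float32));print(len(q),r,np.median(q[:,2]))
go([*r[0],.081],25.4)
o=P[(P[:,2]>.06)&(P[:,2]<.3)&~g];o=o[np.hypot(*(o[:,:2]-r[0]).T)<.13]
tl=(o-[*r[0],0])@robot.read_state()["tcp_rot"]
b=(abs(tl[:,0])<.06)&(abs(tl[:,1])<.09);print("near",b.sum(),o[b].max(0) if b.any() else "")
E
```

```text
[ 0.5186 -0.366   0.2017]
998 ((0.5164782404899597, -0.3669101297855377), (0.025606507435441017, 0.02884332649409771), 25.730587005615234) 0.1175381761336561
1116 ((0.5167378783226013, -0.3671170473098755), (0.05987665057182312, 0.029873691499233246), 25.78209686279297) 0.07967264704686508
shift [ -0.   -2.2 120.8] turn [0.04 0.09 0.12]
near 8495 [ 0.58717372 -0.32243335  0.29999447]
```

Emit:
send_rows --plan "0 -2 15 0 0 0 0.42;0 -2 40 0 0 0 0.42;0 -2 65 0 0 0 0.42;0 -2 85 0 0 0 0.42;0 -2 100 0 0 0 0.42;0 -2 112 0 0 0 0.42;0 -2 116 0 0 0 0.42;0 -2 116 0 0 0 0.42"

```text
clock: 3.82
eef_pos: [0.5166, -0.3667, 0.0849]
tcp_rot: [[-0.431, 0.902, 0.0], [0.902, 0.431, -0.0], [-0.0, 0.0, -1.0]]
contact_force: [-0.3, -0.2, 1.0]
grip_width: 0.0362
grasp_force: 0.0
```

Emit:
send_rows --plan "0 0 1 0 0 0 0.42;0 0 2 0 0 0 0.42;0 0 3 0 0 0 0.42;0 0 3 0 0 0 0.42"

```text
clock: 4.32
eef_pos: [0.5164, -0.3666, 0.0818]
tcp_rot: [[-0.431, 0.902, 0.0], [0.902, 0.431, 0.0], [0.0, 0.0, -1.0]]
contact_force: [-0.2, 0.1, 0.2]
grip_width: 0.0358
grasp_force: 0.0
```

Emit:
send_rows --plan "0 0 1 0 0 0 0.42;0 0 2 0 0 0 0.42;0 0 2 0 0 0 0.42"

```text
clock: 4.7
eef_pos: [0.5164, -0.3666, 0.0796]
tcp_rot: [[-0.431, 0.902, -0.0], [0.902, 0.431, 0.0], [0.0, -0.0, -1.0]]
contact_force: [0.2, -0.1, 0.4]
grip_width: 0.0362
grasp_force: 0.0
```

Emit:
send_rows --plan "0 0 1 0 0 0 0.42;0 0 1.5 0 0 0 0.42;0 0 1.5 0 0 0 0.42"

```text
clock: 5.08
eef_pos: [0.5164, -0.3666, 0.0782]
tcp_rot: [[-0.431, 0.902, -0.0], [0.902, 0.431, 0.0], [0.0, 0.0, -1.0]]
contact_force: [0.8, -0.0, 0.6]
grip_width: 0.036
grasp_force: 0.0
```

Emit:
send_rows --plan "0 0 0 0 0 0 0.32;0 0 0 0 0 0 0.32;0 0 0 0 0 0 0.32"

```text
clock: 5.45
eef_pos: [0.5164, -0.3666, 0.0783]
tcp_rot: [[-0.431, 0.902, 0.0], [0.902, 0.431, 0.0], [0.0, 0.0, -1.0]]
contact_force: [0.7, -0.2, 0.2]
grip_width: 0.0276
grasp_force: 0.0
```

Emit:
send_rows --plan "0 0 1 0 0 0 0.32;0 0 1 0 0 0 0.32"

```text
clock: 5.7
eef_pos: [0.5164, -0.3666, 0.0771]
tcp_rot: [[-0.431, 0.902, -0.0], [0.902, 0.431, 0.0], [0.0, 0.0, -1.0]]
contact_force: [-0.8, 0.5, -0.3]
grip_width: 0.0274
grasp_force: 0.0
```

Emit:
send_rows --plan "0 0 0.5 0 0 0 0.33;0 0 1 0 0 0 0.33;0 0 1 0 0 0 0.33"

```text
clock: 6.08
eef_pos: [0.5164, -0.3666, 0.0762]
tcp_rot: [[-0.431, 0.902, -0.0], [0.902, 0.431, 0.0], [0.0, 0.0, -1.0]]
contact_force: [-0.2, -0.2, 0.5]
grip_width: 0.0283
grasp_force: 0.0
```

Emit:
send_rows --plan "0 0 0.5 0 0 0 0.33;0 0 1 0 0 0 0.33;0 0 1 0 0 0 0.33"

```text
clock: 6.45
eef_pos: [0.5164, -0.3666, 0.0752]
tcp_rot: [[-0.431, 0.902, -0.0], [0.902, 0.431, 0.0], [0.0, 0.0, -1.0]]
contact_force: [0.4, 0.7, 0.3]
grip_width: 0.0285
grasp_force: 0.0
```

Emit:
send_rows --plan "0 0 0.5 0 0 0 0.33;0 0 1 0 0 0 0.33;0 0 1 0 0 0 0.33"

```text
clock: 6.82
eef_pos: [0.5164, -0.3666, 0.0742]
tcp_rot: [[-0.431, 0.902, -0.0], [0.902, 0.431, 0.0], [0.0, 0.0, -1.0]]
contact_force: [0.5, -0.6, 0.4]
grip_width: 0.0281
grasp_force: 0.0
```

```bash
python3 - <<'E'
from h import *
b=grab("side")[0];w=grab("wrist")[0]
o=np.zeros((420,800,3),np.uint8);o[:,:440]=w[:,60:500];o[:360,440:]=cv2.resize(b[290:380,285:375],(360,360),interpolation=2)
cv2.imwrite("pics/g.png",o)
E
```

```text
(no output)
```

View pics/g.png

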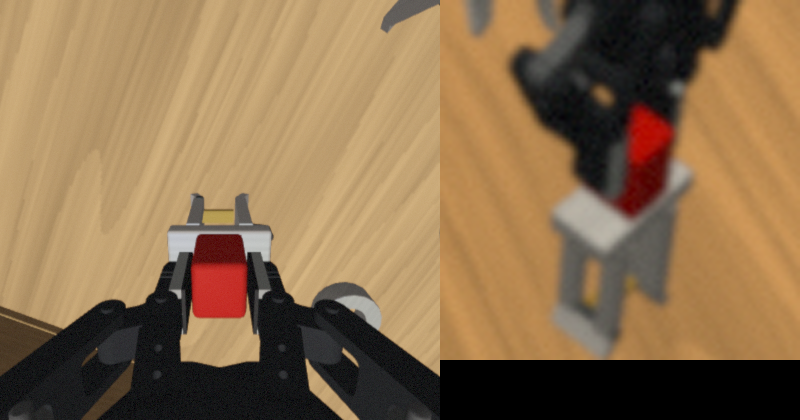

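Fingers straddle the red block (220,280), tips just above the shoulders. I carry on down to contact.

Emit:
send_rows --plan "0 0 0.5 0 0 0 0.33;0 0 1 0 0 0 0.33;0 0 1 0 0 0 0.33"

```text
clock: 7.3
eef_pos: [0.5164, -0.3666, 0.0732]
tcp_rot: [[-0.431, 0.902, -0.0], [0.902, 0.431, 0.0], [0.0, 0.0, -1.0]]
contact_force: [-0.4, 0.1, 0.4]
grip_width: 0.0282
grasp_force: 0.0
```

Emit:
send_rows --plan "0 0 0.5 0 0 0 0.33;0 0 1 0 0 0 0.33;0 0 1 0 0 0 0.33"

```text
clock: 7.68
eef_pos: [0.5164, -0.3666, 0.0722]
tcp_rot: [[-0.431, 0.902, -0.0], [0.902, 0.431, 0.0], [0.0, 0.0, -1.0]]
contact_force: [-0.3, -0.5, -0.5]
grip_width: 0.0283
grasp_force: 0.0
```

Emit:
send_rows --plan "0 0 0.5 0 0 0 0.33;0 0 1 0 0 0 0.33;0 0 1 0 0 0 0.33"

```text
clock: 8.05
eef_pos: [0.5164, -0.3666, 0.0712]
tcp_rot: [[-0.431, 0.902, 0.0], [0.902, 0.431, 0.0], [0.0, 0.0, -1.0]]
contact_force: [0.6, -0.1, -0.9]
grip_width: 0.0279
grasp_force: 0.0
```

Emit:
send_rows --plan "0 0 0.5 0 0 0 0.33;0 0 1 0 0 0 0.33;0 0 1 0 0 0 0.33"

```text
clock: 8.43
eef_pos: [0.5164, -0.3666, 0.0702]
tcp_rot: [[-0.431, 0.902, -0.0], [0.902, 0.431, 0.0], [0.0, 0.0, -1.0]]
contact_force: [-0.5, 1.0, 0.2]
grip_width: 0.0282
grasp_force: 0.0
```

```bash
python3 - <<'E'
from h import *
c,X,*_=grab("wrist");s=robot.read_state()
L=(X-s["eef_pos"])@s["tcp_rot"]*1000
for x in (-8,0,8,11,14,18,22):
  for sg in(1,-1):
    m=(abs(L[...,0]-x)<1.5)&(L[...,1]*sg>13.2)&(L[...,1]*sg<29)&(X[...,2]>.06)
    q=X[m][:,2]*1000;print(x,sg,m.sum(),np.histogram(q,[70,78,80,82,84,86,90,95,100,120])[0])
cv2.imwrite("pics/g2.png",cv2.resize(c[160:360,160:400],(720,600)))
E
```

```text
-8 1 72 [ 0  0  0  0  0  0  0  0 22]
-8 -1 64 [ 0  0  0  0  0  0  0  0 15]
0 1 133 [ 0 30 11  0  0  0  0  0 28]
0 -1 122 [ 0 31 13  0  0  0  0  0 19]
8 1 649 [  0  93  43   0   0   0   5  24 294]
8 -1 681 [  0  98  39   0   0   0   4  19 295]
11 1 1987 [  0 102  43   0   0   0   8  59 339]
11 -1 1995 [  0  91  46   0   0   0  11  57 337]
14 1 614 [153  85  12   0   0   0   0   0   0]
14 -1 594 [147  82  16   0   0   0   0   0   0]
18 1 2788 [0 0 0 0 0 0 0 0 0]
18 -1 2546 [0 0 0 0 0 0 0 0 0]
22 1 38 [0 0 0 0 0 0 0 0 0]
22 -1 30 [0 0 0 0 0 0 0 0 0]
```

View pics/g2.png

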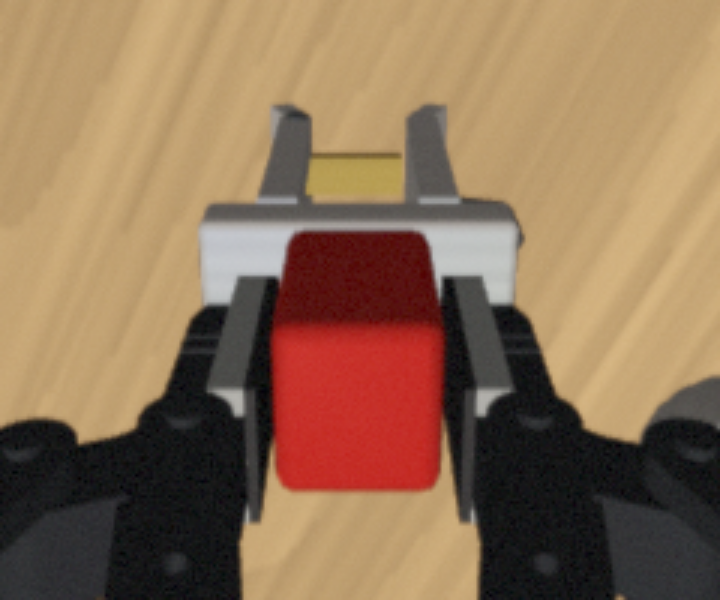

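The pads' lower ends (237,278) are still about 10 mm above the shoulders; going on down.

Emit:
send_rows --plan "0 0 1.5 0 0 0 0.33;0 0 3 0 0 0 0.33;0 0 4.5 0 0 0 0.33;0 0 6 0 0 0 0.33;0 0 6.5 0 0 0 0.33;0 0 6.5 0 0 0 0.33"

```text
clock: 9.22
eef_pos: [0.5164, -0.3666, 0.0637]
tcp_rot: [[-0.431, 0.902, 0.0], [0.902, 0.431, 0.0], [0.0, 0.0, -1.0]]
contact_force: [0.7, 0.5, 0.3]
grip_width: 0.0282
grasp_force: 0.0
```

Emit:
send_rows --plan "0 0 0.5 0 0 0 0.33;0 0 1 0 0 0 0.33;0 0 1 0 0 0 0.33"

```text
clock: 9.6
eef_pos: [0.5164, -0.3666, 0.0627]
tcp_rot: [[-0.431, 0.902, -0.0], [0.902, 0.431, 0.0], [0.0, 0.0, -1.0]]
contact_force: [-0.3, -0.1, -0.4]
grip_width: 0.0283
grasp_force: 0.0
```

Emit:
send_rows --plan "0 0 0.5 0 0 0 0.33;0 0 1 0 0 0 0.33;0 0 1 0 0 0 0.33"

```text
clock: 9.98
eef_pos: [0.5164, -0.3666, 0.0617]
tcp_rot: [[-0.431, 0.902, -0.0], [0.902, 0.431, 0.0], [0.0, 0.0, -1.0]]
contact_force: [0.8, 0.6, 0.5]
grip_width: 0.0283
grasp_force: 0.0
```

Emit:
send_rows --plan "0 0 0.5 0 0 0 0.33;0 0 1 0 0 0 0.33;0 0 1 0 0 0 0.33"

```text
clock: 10.35
eef_pos: [0.5164, -0.3666, 0.0607]
tcp_rot: [[-0.431, 0.902, -0.0], [0.902, 0.431, 0.0], [0.0, 0.0, -1.0]]
contact_force: [0.2, -0.4, -0.1]
grip_width: 0.0282
grasp_force: 0.0
```

Emit:
send_rows --plan "0 0 0.5 0 0 0 0.33;0 0 1 0 0 0 0.33;0 0 1 0 0 0 0.33"

```text
clock: 10.72
eef_pos: [0.5164, -0.3666, 0.0597]
tcp_rot: [[-0.431, 0.902, -0.0], [0.902, 0.431, 0.0], [0.0, 0.0, -1.0]]
contact_force: [0.2, -0.4, -0.4]
grip_width: 0.0283
grasp_force: 0.0
```

```bash
python3 - <<'E'
from h import *
c,X,*_=grab("wrist");s=robot.read_state();print(s["eef_pos"],s["contact_force"])
L=(X-s["eef_pos"])@s["tcp_rot"]*1000
for sg in(1,-1):
    m=(abs(L[...,0]-10.5)<2)&(L[...,1]*sg>13.2)&(L[...,1]*sg<22)&(X[...,2]>.083)
    print(np.sort(X[m][:,2]*1000)[:30:3].round(1))
cv2.imwrite("pics/g3.png",cv2.resize(c[160:360,160:400],(720,600)))
E
```

```text
[ 0.51640836 -0.36659979  0.05972156] [-0.35671916 -0.41946971 -0.86806482]
[83.2 84.  84.8 84.8 85.3 85.5 85.6 85.7 86.1 86.5]
[83.3 83.7 84.4 84.5 84.7 85.1 85.4 85.6 85.8 86.2]
```

View pics/g3.png

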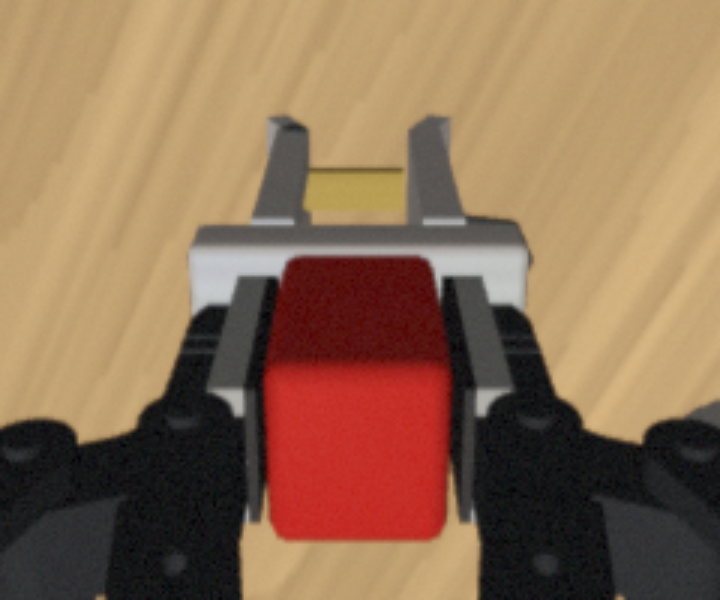

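Pad ends are still about 3 mm above the shoulders.

Emit:
send_rows --plan "0 0 1 0 0 0 0.33;0 0 1.5 0 0 0 0.33;0 0 1.5 0 0 0 0.33"

```text
clock: 11.15
eef_pos: [0.5167, -0.367, 0.059]
tcp_rot: [[-0.431, 0.902, 0.001], [0.902, 0.431, -0.001], [-0.001, 0.0, -1.0]]
contact_force: [0.2, -0.2, 5.0]
grip_width: 0.0284
grasp_force: 2.6
```

Emit:
send_rows --plan "0 0 0.5 0 0 0 0.33;0 0 1 0 0 0 0.33;0 0 1 0 0 0 0.33"

```text
clock: 11.52
eef_pos: [0.517, -0.3674, 0.0589]
tcp_rot: [[-0.431, 0.902, 0.002], [0.902, 0.431, -0.002], [-0.003, 0.001, -1.0]]
contact_force: [-2.1, 0.1, 9.5]
grip_width: 0.0285
grasp_force: 4.9
```

Emit:
send_rows --plan "0 0 0.5 0 0 0 0.33;0 0 0.5 0 0 0 0.33;0 0 0.5 0 0 0 0.33"

```text
clock: 11.9
eef_pos: [0.5171, -0.3675, 0.0589]
tcp_rot: [[-0.431, 0.902, 0.002], [0.902, 0.431, -0.002], [-0.003, 0.001, -1.0]]
contact_force: [-1.9, -0.5, 13.1]
grip_width: 0.0282
grasp_force: 6.1
```

Emit:
send_rows --plan "0 0 0.5 0 0 0 0.33;0 0 0.5 0 0 0 0.33;0 0 0.5 0 0 0 0.33"

```text
clock: 12.28
eef_pos: [0.5172, -0.3677, 0.0589]
tcp_rot: [[-0.431, 0.902, 0.003], [0.902, 0.431, -0.003], [-0.004, 0.001, -1.0]]
contact_force: [-2.4, 1.0, 15.3]
grip_width: 0.0283
grasp_force: 7.2
```

Contact on the shoulders at TCP z 0.059 (≈5.5 N/mm). Unload and grip.

Emit:
send_rows --plan "0 0 -1.5 0 0 0 0.33;0 0 -2.7 0 0 0 0.33;0 0 -2.7 0 0 0 0.33;0 0 -2.7 0 0 0 0.2;0 0 -2.7 0 0 0 0.1;0 0 -2.7 0 0 0 0.1;0 0 -2.7 0 0 0 0.1;0 0 -2.7 0 0 0 0.1" --grip_force 40

```text
clock: 13.28
eef_pos: [0.5165, -0.3669, 0.0592]
tcp_rot: [[-0.431, 0.902, 0.0], [0.902, 0.431, -0.0], [-0.0, 0.0, -1.0]]
contact_force: [-0.7, -0.4, 5.1]
grip_width: 0.0257
grasp_force: 43.5
```

Emit:
send_rows --plan "0 0 -20 0 0 0 0.1;0 0 -50 0 0 0 0.1;0 0 -90 0 0 0 0.1;0 0 -130 0 0 0 0.1;0 0 -165 0 0 0 0.1;0 0 -185 0 0 0 0.1;0 0 -185 0 0 0 0.1;0 0 -185 0 0 0 0.1"

```text
clock: 14.28
eef_pos: [0.5159, -0.3661, 0.242]
tcp_rot: [[-0.431, 0.902, -0.002], [0.902, 0.431, 0.002], [0.003, -0.001, -1.0]]
contact_force: [0.2, -0.9, -2.4]
grip_width: 0.0258
grasp_force: 41.8
```

```bash
python3 - <<'E'
from h import *
go([.5555,.136,.245],2.8)
E
```

```text
shift [436.1 252.   -2. ] turn [-0.1  -0.16 22.72]
```

Emit:
send_rows --plan "40 23 -2 0 0 3 0.1;90 52 -2 0 0 6 0.1;140 81 -2 0 0 9 0.1;190 110 -2 0 0 12 0.1;240 139 -2 0 0 15 0.1;290 168 -2 0 0 18 0.1;340 197 -2 0 0 21 0.1;380 220 -2 0 0 22.5 0.1"

```text
clock: 15.28
eef_pos: [0.5504, 0.0734, 0.2443]
tcp_rot: [[-0.052, 0.999, -0.003], [0.999, 0.052, 0.0], [0.0, -0.003, -1.0]]
contact_force: [1.1, 0.2, -1.9]
grip_width: 0.0256
grasp_force: 41.2
```

Emit:
send_rows --plan "0 0 0 0 0 0 0.1;0 0 0 0 0 0 0.1"

```text
clock: 15.52
eef_pos: [0.5508, 0.0708, 0.2447]
tcp_rot: [[-0.053, 0.999, -0.002], [0.999, 0.053, -0.0], [-0.0, -0.002, -1.0]]
contact_force: [-1.1, -1.3, -2.5]
grip_width: 0.0255
grasp_force: 41.0
```

```bash
python3 - <<'E'
from h import *
s=robot.read_state();print(s["eef_pos"],s["contact_force"].round(1))
c,X,*_=grab("wrist");cv2.imwrite("pics/w2.png",c)
P=X.reshape(-1,3)
r=(abs(P[:,0]-.5555)<.02)&(abs(P[:,1]-.14)<.045)&(P[:,2]>.1)&(P[:,2]<.13)
q=P[r]
print(len(q),np.percentile(q,[2,50,98],axis=0).round(4) if len(q) else "")
if len(q):
  for y0 in np.arange(.09,.19,.01):
    t=q[abs(q[:,1]-y0)<.005]
    if len(t)>20: print(y0.round(3),len(t),t[:,0].min().round(4),t[:,0].max().round(4),np.percentile(t[:,2],[50,95]).round(4), t[t[:,2]>np.percentile(t[:,2],70)][:,0].mean().round(4))
b=P[(abs(P[:,0]-.5555)<.09)&(abs(P[:,1]-.136)<.16)&(P[:,2]>.013)&(P[:,2]<.024)];print(len(b),cv2.minAreaRect(b[:,:2].astype(np.float32)))
go([.5555,.136,.245],2.8)
E
```

```text
[0.55078097 0.07077465 0.24474691] [-1.1 -1.3 -2.5]
2009 [[0.5419 0.0971 0.1045]
 [0.5518 0.1433 0.1103]
 [0.562  0.1834 0.1128]]
0.1 196 0.5445 0.5638 [0.1103 0.1127] 0.5534
0.11 203 0.544 0.5635 [0.1103 0.1122] 0.5532
0.12 214 0.5435 0.5627 [0.1103 0.1123] 0.5528
0.13 212 0.543 0.562 [0.1103 0.1124] 0.5522
0.14 216 0.5426 0.5613 [0.1105 0.1124] 0.5517
0.15 225 0.5421 0.5607 [0.1104 0.1125] 0.5515
0.16 244 0.5416 0.5611 [0.1103 0.1123] 0.5509
0.17 248 0.5411 0.5602 [0.1104 0.1123] 0.5504
0.18 251 0.5406 0.5595 [0.1104 0.1124] 0.5499
17130 ((0.5520769357681274, 0.13651256263256073), (0.13025058805942535, 0.25499457120895386), 2.954411745071411)
shift [65.5  8.  -0. ] turn [-0.1   0.01  0.19]
```

View pics/w2.png

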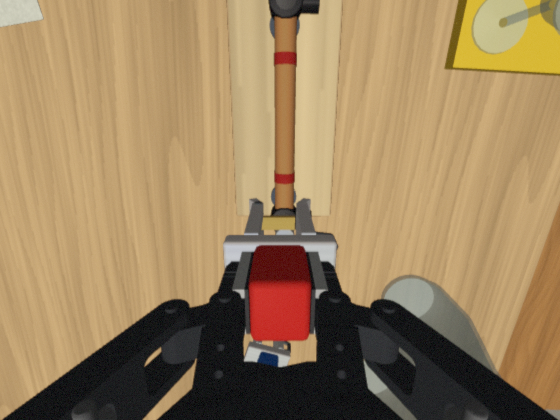

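The view shows the hook's gap at (280,215) in line with the rung (285,130), bands at (285,58) and (285,177). Rung centre is at x≈0.552, 3° yaw, top ≈0.1125.

Emit:
send_rows --plan "20 1.5 0 0 0 0 0.1;42 3 0 0 0 0 0.1;60 4.5 0 0 0 0 0.1;66 5 5 0 0 0 0.1;66 5 30 0 0 0 0.1;66 5 52 0 0 0 0.1;66 5 60 0 0 0 0.1;66 5 60 0 0 0 0.1"

```text
clock: 16.58
eef_pos: [0.5527, 0.137, 0.1858]
tcp_rot: [[-0.052, 0.999, -0.001], [0.999, 0.052, -0.0], [-0.0, -0.001, -1.0]]
contact_force: [0.0, 0.4, -1.6]
grip_width: 0.0255
grasp_force: 41.0
```

Emit:
send_rows --plan "0 0 0 0 0 0 0.1;0 0 0 0 0 0 0.1"

```text
clock: 16.82
eef_pos: [0.5532, 0.1373, 0.1869]
tcp_rot: [[-0.053, 0.999, 0.002], [0.999, 0.053, 0.0], [0.0, 0.002, -1.0]]
contact_force: [0.6, 0.6, -1.5]
grip_width: 0.0256
grasp_force: 41.0
```

```bash
python3 - <<'E'
from h import *
s=robot.read_state();print(s["eef_pos"],s["contact_force"].round(1))
c,X,*_=grab("wrist")
L=(X-s["eef_pos"])@s["tcp_rot"]*1000
r=(abs(L[...,1])<20)&(X[...,2]>.1)&(X[...,2]<.12)&(L[...,0]>18)&(L[...,0]<60)
for x in range(20,60,8):
    t=L[r&(abs(L[...,0]-x)<4)]
    if len(t)>20: print(x,len(t),t[:,1].min().round(1),t[:,1].max().round(1))
# hook shoulders & red top in tool coords
S=L[(X[...,2]>s["eef_pos"][2]+.018)&(X[...,2]<s["eef_pos"][2]+.023)&(abs(L[...,1])<40)&(L[...,0]>12)&(L[...,0]<18)]
print("shoulder y",S[:,1].min(),S[:,1].max())
go([.5522,.1365,.18],3)
E
```

```text
[0.55324346 0.13725266 0.18688358] [ 0.6  0.6 -1.5]
20 171 -10.9 8.3
28 232 -10.9 8.2
36 235 -10.8 8.1
44 242 -10.7 8.0
52 255 -11.3 8.7
shoulder y -29.32630091585688 29.85073622663231
shift [-0.7 -1.   6.8] turn [ 0.08 -0.01  0.01]
```

Emit:
send_rows --plan "0 -1.4 3 0 0 0 0.1;0 -1.4 7 0 0 0 0.1;0 -1.4 12 0 0 0 0.1;0 -1.4 15 0 0 0 0.1;0 -1.4 17 0 0 0 0.1;0 -1.4 19 0 0 0 0.1;0 -1.4 19 0 0 0 0.1"

```text
clock: 17.75
eef_pos: [0.5513, 0.1372, 0.1669]
tcp_rot: [[-0.053, 0.999, -0.0], [0.999, 0.053, 0.0], [0.0, -0.0, -1.0]]
contact_force: [-0.0, -0.4, -2.5]
grip_width: 0.0257
grasp_force: 41.0
```

Emit:
send_rows --plan "0 0 1 0 0 0 0.1;0 0 2 0 0 0 0.1;0 0 3 0 0 0 0.1;0 0 4 0 0 0 0.1;0 0 5 0 0 0 0.1"

```text
clock: 18.38
eef_pos: [0.5514, 0.1372, 0.1619]
tcp_rot: [[-0.053, 0.999, 0.0], [0.999, 0.053, 0.0], [0.0, 0.0, -1.0]]
contact_force: [0.5, 1.1, -2.2]
grip_width: 0.0257
grasp_force: 41.0
```

Emit:
send_rows --plan "0 0 1 0 0 0 0.1;0 0 2 0 0 0 0.1;0 0 3 0 0 0 0.1;0 0 4 0 0 0 0.1;0 0 5 0 0 0 0.1"

```text
clock: 19.0
eef_pos: [0.5513, 0.1372, 0.1572]
tcp_rot: [[-0.053, 0.999, 0.0], [0.999, 0.053, 0.0], [0.0, 0.0, -1.0]]
contact_force: [-0.3, -0.4, 1.2]
grip_width: 0.0259
grasp_force: 41.5
```

Emit:
send_rows --plan "0 0 1 0 0 0 0.1;0 0 2 0 0 0 0.1;0 0 3 0 0 0 0.1;0 0 4 0 0 0 0.1;0 0 5 0 0 0 0.1;0 0 6 0 0 0 0.1"

```text
clock: 19.75
eef_pos: [0.5517, 0.1372, 0.1512]
tcp_rot: [[-0.053, 0.999, 0.001], [0.999, 0.053, 0.0], [0.0, 0.001, -1.0]]
contact_force: [0.3, 0.3, 2.5]
grip_width: 0.0256
grasp_force: 41.8
```

Emit:
send_rows --plan "0 0 1.2 0 0 0 0.1;0 0 2.4 0 0 0 0.1;0 0 3.6 0 0 0 0.1;0 0 4.8 0 0 0 0.1;0 0 6 0 0 0 0.1;0 0 7 0 0 0 0.1"

```text
clock: 20.5
eef_pos: [0.5511, 0.1372, 0.1438]
tcp_rot: [[-0.053, 0.999, -0.001], [0.999, 0.053, 0.0], [0.0, -0.001, -1.0]]
contact_force: [-2.4, 0.2, 2.8]
grip_width: 0.0254
grasp_force: 41.6
```

Emit:
send_rows --plan "0 0 1.2 0 0 0 0.1;0 0 2.4 0 0 0 0.1;0 0 3.6 0 0 0 0.1;0 0 4.8 0 0 0 0.1;0 0 6 0 0 0 0.1;0 0 7 0 0 0 0.1"

```text
clock: 21.25
eef_pos: [0.5513, 0.1372, 0.1368]
tcp_rot: [[-0.053, 0.999, -0.0], [0.999, 0.053, 0.0], [0.0, -0.0, -1.0]]
contact_force: [-2.1, 0.2, 0.3]
grip_width: 0.0258
grasp_force: 41.4
```

Emit:
send_rows --plan "0 0 1.5 0 0 0 0.1;0 0 3 0 0 0 0.1;0 0 4.5 0 0 0 0.1;0 0 6 0 0 0 0.1;0 0 7.5 0 0 0 0.1;0 0 9 0 0 0 0.1;0 0 10.5 0 0 0 0.1;0 0 12 0 0 0 0.1"

```text
clock: 22.25
eef_pos: [0.5514, 0.1372, 0.1249]
tcp_rot: [[-0.053, 0.999, 0.0], [0.999, 0.053, 0.0], [0.0, 0.0, -1.0]]
contact_force: [-2.1, -0.2, -0.3]
grip_width: 0.0254
grasp_force: 41.2
```

Emit:
send_rows --plan "0 0 1.5 0 0 0 0.1;0 0 3 0 0 0 0.1;0 0 4.5 0 0 0 0.1;0 0 6 0 0 0 0.1;0 0 7.5 0 0 0 0.1;0 0 9 0 0 0 0.1;0 0 10.5 0 0 0 0.1;0 0 12 0 0 0 0.1"

```text
clock: 23.25
eef_pos: [0.5514, 0.1372, 0.1129]
tcp_rot: [[-0.053, 0.999, 0.0], [0.999, 0.053, 0.0], [0.0, 0.0, -1.0]]
contact_force: [-3.1, 0.3, -0.9]
grip_width: 0.0256
grasp_force: 41.1
```

Emit:
send_rows --plan "0 0 0.8 0 0 0 0.1;0 0 1.6 0 0 0 0.1;0 0 2.4 0 0 0 0.1;0 0 3.2 0 0 0 0.1"

```text
clock: 23.75
eef_pos: [0.5514, 0.1372, 0.1098]
tcp_rot: [[-0.053, 0.999, 0.0], [0.999, 0.053, 0.0], [0.0, 0.0, -1.0]]
contact_force: [-2.7, -0.2, -0.9]
grip_width: 0.0256
grasp_force: 41.1
```

Emit:
send_rows --plan "0 0 0.8 0 0 0 0.1;0 0 1.6 0 0 0 0.1;0 0 2.4 0 0 0 0.1"

```text
clock: 24.12
eef_pos: [0.5519, 0.1372, 0.1074]
tcp_rot: [[-0.053, 0.999, 0.001], [0.999, 0.053, 0.0], [0.0, 0.001, -1.0]]
contact_force: [0.4, 0.2, -2.3]
grip_width: 0.0255
grasp_force: 42.3
```

Emit:
send_rows --plan "0 0 0.7 0 0 0 0.1;0 0 1.4 0 0 0 0.1;0 0 2 0 0 0 0.1"

```text
clock: 24.5
eef_pos: [0.5516, 0.1372, 0.1054]
tcp_rot: [[-0.053, 0.999, 0.0], [0.999, 0.053, 0.0], [0.0, 0.0, -1.0]]
contact_force: [-0.4, -0.1, -1.7]
grip_width: 0.0257
grasp_force: 42.3
```

Emit:
send_rows --plan "0 0 0.7 0 0 0 0.1;0 0 1.4 0 0 0 0.1;0 0 2 0 0 0 0.1"

```text
clock: 24.88
eef_pos: [0.5514, 0.1372, 0.1034]
tcp_rot: [[-0.053, 0.999, 0.0], [0.999, 0.053, 0.0], [0.0, 0.0, -1.0]]
contact_force: [0.3, -0.9, -2.4]
grip_width: 0.0256
grasp_force: 42.3
```

Emit:
send_rows --plan "0 0 0.5 0 0 0 0.1;0 0 1 0 0 0 0.1;0 0 1 0 0 0 0.1"

```text
clock: 25.25
eef_pos: [0.5515, 0.1372, 0.1033]
tcp_rot: [[-0.053, 0.999, 0.001], [0.999, 0.053, 0.0], [0.0, 0.001, -1.0]]
contact_force: [-3.1, -0.4, 5.4]
grip_width: 0.0253
grasp_force: 43.6
```

Emit:
send_rows --plan "0 0 0.5 0 0 0 0.1;0 0 1 0 0 0 0.1;0 0 1 0 0 0 0.1"

```text
clock: 25.62
eef_pos: [0.5515, 0.1372, 0.1032]
tcp_rot: [[-0.053, 0.999, 0.001], [0.999, 0.053, 0.0], [0.0, 0.001, -1.0]]
contact_force: [-5.8, -0.3, 12.2]
grip_width: 0.0256
grasp_force: 44.6
```

Seated on the crown at 0.1033. Now the pull test.

Emit:
send_rows --plan "0 0 -3 0 0 0 0.1;0 0 -7 0 0 0 0.1;0 0 -11 0 0 0 0.1;0 0 -15 0 0 0 0.1;0 0 -19 0 0 0 0.1;0 0 -22 0 0 0 0.1;0 0 -24 0 0 0 0.1;0 0 -25 0 0 0 0.1"

```text
clock: 26.62
eef_pos: [0.5514, 0.1372, 0.1265]
tcp_rot: [[-0.053, 0.999, 0.0], [0.999, 0.053, 0.0], [0.0, 0.0, -1.0]]
contact_force: [0.1, 0.3, -1.3]
grip_width: 0.0257
grasp_force: 42.3
```

Emit:
send_rows --plan "0 0 -0.5 0 0 0 0.1;0 0 -1 0 0 0 0.1;0 0 -1.5 0 0 0 0.1;0 0 -2 0 0 0 0.1;0 0 -2 0 0 0 0.1"

```text
clock: 27.25
eef_pos: [0.5514, 0.1372, 0.1284]
tcp_rot: [[-0.053, 0.999, 0.0], [0.999, 0.053, 0.0], [0.0, 0.0, -1.0]]
contact_force: [-0.1, 0.5, -2.4]
grip_width: 0.0256
grasp_force: 42.3
```

Emit:
send_rows --plan "0 0 -0.5 0 0 0 0.1;0 0 -1 0 0 0 0.1;0 0 -1 0 0 0 0.1"

```text
clock: 27.62
eef_pos: [0.5514, 0.1372, 0.1294]
tcp_rot: [[-0.053, 0.999, 0.0], [0.999, 0.053, 0.0], [0.0, 0.0, -1.0]]
contact_force: [0.8, -1.4, -2.1]
grip_width: 0.0257
grasp_force: 42.3
```

Emit:
send_rows --plan "0 0 -0.5 0 0 0 0.1;0 0 -1 0 0 0 0.1;0 0 -1 0 0 0 0.1"

```text
clock: 28.0
eef_pos: [0.5514, 0.1372, 0.1305]
tcp_rot: [[-0.053, 0.999, 0.0], [0.999, 0.053, 0.0], [0.0, 0.0, -1.0]]
contact_force: [-0.1, -0.1, -1.6]
grip_width: 0.0257
grasp_force: 42.3
```

Emit:
send_rows --plan "0 0 -0.5 0 0 0 0.1;0 0 -1 0 0 0 0.1;0 0 -1 0 0 0 0.1"

```text
clock: 28.38
eef_pos: [0.5514, 0.1372, 0.1314]
tcp_rot: [[-0.053, 0.999, 0.0], [0.999, 0.053, 0.0], [0.0, 0.0, -1.0]]
contact_force: [0.2, 0.2, -2.9]
grip_width: 0.026
grasp_force: 42.2
```

Contact begins near 0.1314; build up to 8 N.

Emit:
send_rows --plan "0 0 -0.4 0 0 0 0.1;0 0 -0.7 0 0 0 0.1;0 0 -0.7 0 0 0 0.1"

```text
clock: 28.75
eef_pos: [0.5513, 0.1371, 0.1315]
tcp_rot: [[-0.053, 0.999, -0.001], [0.999, 0.053, 0.0], [0.0, -0.001, -1.0]]
contact_force: [2.6, -0.3, -10.4]
grip_width: 0.0255
grasp_force: 40.8
```

Emit:
send_rows --plan "0 0 0 0 0 0 0.1;0 0 0 0 0 0 0.1;0 0 0 0 0 0 0.1;0 0 0 0 0 0 0.1"

```text
clock: 29.25
eef_pos: [0.5512, 0.1371, 0.1316]
tcp_rot: [[-0.053, 0.999, -0.001], [0.999, 0.053, -0.0], [0.0, -0.001, -1.0]]
contact_force: [3.0, 0.2, -15.8]
grip_width: 0.0258
grasp_force: 40.2
```

Emit:
send_rows --plan "0 0 0 0 0 0 0.1;0 0 0 0 0 0 0.1;0 0 0 0 0 0 0.1;0 0 0 0 0 0 0.1"

```text
clock: 29.75
eef_pos: [0.5512, 0.1371, 0.1317]
tcp_rot: [[-0.053, 0.999, -0.001], [0.999, 0.053, -0.0], [-0.0, -0.001, -1.0]]
contact_force: [4.6, 0.5, -19.5]
grip_width: 0.0257
grasp_force: 40.4
```

The controller winds up; ease off now to get back to ~8 N.

Emit:
send_rows --plan "0 0 1 0 0 0 0.1;0 0 1 0 0 0 0.1"

```text
clock: 30.0
eef_pos: [0.5513, 0.1372, 0.1316]
tcp_rot: [[-0.053, 0.999, 0.0], [0.999, 0.053, 0.0], [0.0, 0.0, -1.0]]
contact_force: [1.9, -0.1, -12.6]
grip_width: 0.0255
grasp_force: 41.3
```

Emit:
send_rows --plan "0 0 0.2 0 0 0 0.1;0 0 0.2 0 0 0 0.1"

```text
clock: 30.25
eef_pos: [0.5514, 0.1372, 0.1315]
tcp_rot: [[-0.053, 0.999, 0.0], [0.999, 0.053, 0.0], [0.0, 0.0, -1.0]]
contact_force: [-0.1, 0.2, -7.5]
grip_width: 0.0256
grasp_force: 42.0
```

Emit:
send_rows --plan "0 0 0 0 0 0 0.1;0 0 0 0 0 0 0.1"

```text
clock: 30.5
eef_pos: [0.5514, 0.1372, 0.1315]
tcp_rot: [[-0.053, 0.999, 0.0], [0.999, 0.053, 0.0], [0.0, 0.0, -1.0]]
contact_force: [-1.1, -0.5, -4.4]
grip_width: 0.0255
grasp_force: 42.5
```

Emit:
send_rows --plan "0 0 -0.6 0 0 0 0.1;0 0 -0.6 0 0 0 0.1;0 0 -0.4 0 0 0 0.1"

```text
clock: 30.88
eef_pos: [0.5514, 0.1372, 0.1314]
tcp_rot: [[-0.053, 0.999, 0.0], [0.999, 0.053, 0.0], [0.0, 0.0, -1.0]]
contact_force: [-1.8, -0.4, -4.6]
grip_width: 0.0253
grasp_force: 42.6
```

Emit:
send_rows --plan "0 0 -0.3 0 0 0 0.1;0 0 -0.3 0 0 0 0.1"

```text
clock: 31.12
eef_pos: [0.5514, 0.1372, 0.1315]
tcp_rot: [[-0.053, 0.999, -0.0], [0.999, 0.053, 0.0], [0.0, -0.0, -1.0]]
contact_force: [-0.6, -0.2, -8.6]
grip_width: 0.0257
grasp_force: 42.1
```

Emit:
send_rows --plan "0 0 -0.1 0 0 0 0.1;0 0 -0.1 0 0 0 0.1"

```text
clock: 31.38
eef_pos: [0.5514, 0.1372, 0.1315]
tcp_rot: [[-0.053, 0.999, -0.0], [0.999, 0.053, 0.0], [0.0, -0.0, -1.0]]
contact_force: [0.3, 0.4, -9.8]
grip_width: 0.0255
grasp_force: 42.0
```

Emit:
send_rows --plan "0 0 0.3 0 0 0 0.1;0 0 0.3 0 0 0 0.1"

```text
clock: 31.62
eef_pos: [0.5514, 0.1372, 0.1315]
tcp_rot: [[-0.053, 0.999, 0.0], [0.999, 0.053, 0.0], [0.0, 0.0, -1.0]]
contact_force: [-1.1, -0.7, -8.0]
grip_width: 0.0254
grasp_force: 42.3
```

Emit:
send_rows --plan "0 0 0 0 0 0 0.1;0 0 0 0 0 0 0.1"

```text
clock: 31.88
eef_pos: [0.5514, 0.1372, 0.1315]
tcp_rot: [[-0.053, 0.999, 0.0], [0.999, 0.053, 0.0], [0.0, 0.0, -1.0]]
contact_force: [-0.4, -0.3, -7.4]
grip_width: 0.0257
grasp_force: 42.3
```

Steady pull of about 8 N held. Set it down.

Emit:
send_rows --plan "0 0 3 0 0 0 0.1;0 0 7 0 0 0 0.1;0 0 11 0 0 0 0.1;0 0 15 0 0 0 0.1;0 0 19 0 0 0 0.1;0 0 23 0 0 0 0.1;0 0 26 0 0 0 0.1;0 0 27 0 0 0 0.1"

```text
clock: 32.88
eef_pos: [0.5513, 0.1372, 0.1042]
tcp_rot: [[-0.053, 0.999, -0.0], [0.999, 0.053, 0.0], [0.0, -0.0, -1.0]]
contact_force: [-0.7, -0.0, -1.2]
grip_width: 0.0254
grasp_force: 43.1
```

Emit:
send_rows --plan "0 0 0.5 0 0 0 0.1;0 0 1 0 0 0 0.1;0 0 1.1 0 0 0 0.1"

```text
clock: 33.25
eef_pos: [0.5514, 0.1372, 0.1034]
tcp_rot: [[-0.053, 0.999, 0.0], [0.999, 0.053, 0.0], [0.0, 0.0, -1.0]]
contact_force: [0.6, 0.3, -1.4]
grip_width: 0.0257
grasp_force: 43.1
```

Emit:
send_rows --plan "0 0 0.4 0 0 0 0.1;0 0 0.4 0 0 0 0.1"

```text
clock: 33.5
eef_pos: [0.5515, 0.1372, 0.1033]
tcp_rot: [[-0.053, 0.999, 0.0], [0.999, 0.053, 0.0], [0.0, 0.0, -1.0]]
contact_force: [-0.7, -0.3, 1.8]
grip_width: 0.0255
grasp_force: 43.7
```

Emit:
send_rows --plan "0 0 0 0 0 0 0.4;0 0 0 0 0 0 0.55;0 0 0 0 0 0 0.6;0 0 0 0 0 0 0.6;0 0 0 0 0 0 0.6"

```text
clock: 34.12
eef_pos: [0.5514, 0.1372, 0.1029]
tcp_rot: [[-0.053, 0.999, 0.0], [0.999, 0.053, 0.0], [0.0, 0.0, -1.0]]
contact_force: [-0.1, 0.5, -0.2]
grip_width: 0.0514
grasp_force: 0.0
```

Emit:
send_rows --plan "0 0 -5 0 0 0 0.6;0 0 -15 0 0 0 0.6;0 0 -35 0 0 0 0.6;0 0 -60 0 0 0 0.6;0 0 -90 0 0 0 0.6;0 0 -120 0 0 0 0.6;0 0 -120 0 0 0 0.6;0 0 -120 0 0 0 0.6"

```text
clock: 35.12
eef_pos: [0.551, 0.1371, 0.2226]
tcp_rot: [[-0.053, 0.999, -0.001], [0.999, 0.053, 0.0], [0.0, -0.001, -1.0]]
contact_force: [-0.6, -0.3, 0.5]
grip_width: 0.0509
grasp_force: 0.0
```

```bash
python3 - <<'E'
from h import *
w,X,*_=grab("wrist");b=grab("side")[0]
P=X.reshape(-1,3);g=np.hypot(P[:,0]-.5515,P[:,1]-.137)<.06
for lo,hi in((.155,.17),(.115,.132)):
    q=P[g&(P[:,2]>lo)&(P[:,2]<hi)];print(len(q),cv2.minAreaRect(q[:,:2].astype(np.float32)),np.percentile(q[:,2],[5,50,95]))
o=np.zeros((420,800,3),np.uint8);o[:,:440]=w[:,60:500];o[:360,440:]=cv2.resize(b[130:250,205:325],(360,360),interpolation=2)
cv2.imwrite("pics/end.png",o);print(robot.read_state()["contact_force"])
E
```

```text
1182 ((0.5549523830413818, 0.1372201144695282), (0.026064138859510422, 0.029338166117668152), 2.801980972290039) [0.15853645 0.16138362 0.16278541]
1248 ((0.552640438079834, 0.13695380091667175), (0.05979278311133385, 0.029907770454883575), 2.6234350204467773) [0.11900297 0.12384649 0.12664341]
[-0.10644854 -0.32227983 -0.38853151]
```

View pics/end.png

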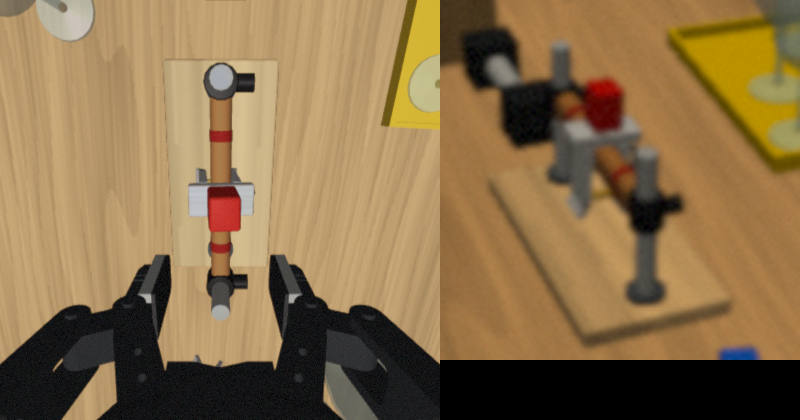

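The hook hangs on the rung between the bands at (220,195), leaning slightly. The brass gate is shut below the rung (600,190), and the gripper is clear.

Emit:
send_rows --plan "0 0 0 0 0 0 0.6;0 0 0 0 0 0 0.6;0 0 0 0 0 0 0.6;0 0 0 0 0 0 0.6"

```text
clock: 35.72
eef_pos: [0.5514, 0.1372, 0.2229]
tcp_rot: [[-0.053, 0.999, -0.0], [0.999, 0.053, 0.0], [0.0, -0.0, -1.0]]
contact_force: [-0.4, 0.3, -0.6]
grip_width: 0.0514
grasp_force: 0.0
```

```bash
python3 -c "
from cell import robot
print(robot.sign_off())"
```

```text
the job is handed in; nothing more can be done
None
```

The hook is snapped onto the rung between the red bands, pull-tested, set back down and released, and the job was handed in at 35.7 s; the pull rose briefly to about 17–18 N (19.5 N at the wrist, under the 25 N limit) before I eased it back to about 8 N and held it.

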